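# Retrieve the clamp ring and lock it down with the quarter-turn stud

## Robot

A 7-joint arm with a two-finger parallel gripper is mounted at the origin on the work surface. World frame = base frame: x ahead of the robot, y to its left, z up, the work surface at z = 0. Lengths are in m, angles in rad, forces in N, time in s.
With the tool pointing down it reaches from about 0.35 to 0.9 m from the base axis. Payload 7.2 kg.
Tool frame: the origin (TCP) lies at the very end of the fingers, on their centre line; the grasp point (between the pads) lies 19 mm behind it; z points along the fingers, y is the direction in which the jaws open and shut (so a half turn about z gives the same grasp; the last joint's range is limited). The gripper opens to 88 mm and grips with 3 to 60 N. Pads are 20 mm wide; open, the fingers measure 115 mm over their backs; the gripper's body (75 mm by 178 mm) begins 61 mm behind the grasp point.
Start: joints at [-1.354, 0.411, -0.013, 1.596, 0.006, 1.134, -0.082], TCP at [0.176, 0.6, 0.223] pointing down, gripper open.
Joint ranges: [-2.95, 2.95], [-0.29, 1.99], [-1.47, 1.44], [0.14, 2.54], [-1.03, 4.17], [0.13, 1.85], [-2.86, 2.86]. Speed limits (rad/s): [2.39, 2.39, 3.01, 3.01, 3.14, 3.14, 3.14].

## Interface

Orientations are given as a unit quaternion [w, x, y, z].
In Python, from station import env gives the robot as it stands. Calls block until the motion is done:
- env.goto(position, orientation): joint-space move of the TCP to a pose.
- env.move_straight(position, frame=None, vel=0.15, until_force=None): straight line of the TCP; frame=None keeps the orientation; vel is the mean speed in m/s. With until_force (N) it stops when the force on the tool has changed by that much, and returns True; else False.
- env.goto_joints(angles): joint-space move.
- env.grip(opening, grip_force=None): opening from 0.0 (shut) to 1.0 (fully open); grip_force is the grip in N (None keeps the last); returns when the fingers have stopped.
- env.wait(seconds).
- env.ik(position, orientation): joint angles nearest the present ones, or None.
- env.get_state(): the state.
- env.get_image(name): name is "scene" or "top" or "wrist"; returns the picture (480x640x3 uint8, blue, green, red); there is no depth.
- env.get_calibration(name): a dict with "fx", "fy", "cx", "cy" (pixels), "camera_from_world" (4x4, takes a point from world to camera coordinates); the wrist camera has in their place "hand_eye" (4x4, takes a point from camera to tool coordinates, whose origin is the TCP and whose axes are the flange's). Camera axes: x right, y down, z forward; pixel columns grow to the right and rows downward; lengths in m; the calibration is good to about 2 mm. The wrist camera is an equidistant fisheye: a pixel r from the principal point sees the ray r / f radians off the axis. A picture is of the moment at which its call begins: read the wrist's pose just before it. get_calibration takes no time and is no camera call.
A pose or a line that the arm cannot do raises env.IKError and nothing moves.
- env.close_job(): hands the job in, once; it reports no verdict.
The state is a dict: "time": time; "joint_positions": joint angles; "joint_velocities": joint speeds; "joint_torque": joint torques, N m; "ee_pos": TCP position; "ee_rot": TCP orientation; "force": force on the tool from outside, world axes, zero at the start; "moment": the same for the moment, N m; "grip_width": opening from 0.0 (shut) to 1.0 (fully open).
Only numpy, scipy, OpenCV 4.12 (cv2) and the standard library are available. Lean on these libraries where they do the work, as an engineer would, in place of code of your own. Each camera call takes 0.05 s, during which the arm holds its last target.

## Task

The specimen cell's steel clamp ring has slid under the clear bench stand: drag it out with the hooked flat probe, not with the fingers, and lay the probe down flat on the bench. Set the ring flat in its seat on the cell's sprung platen, then take the stud from its holder, line its cross foot up with the slot, push it down against the spring and give it a quarter turn, so that it stays locked with its bar across the slot and holds the ring down when you let go. Leave the other things on the bench where they are.

Things in the scene. Friction and masses are not known exactly. Their poses are not given: they have to be found in the camera images.
- bench_stand: Fixed stand (place and yaw vary), clear acrylic top 250 (own x) x 180 (own y) x 6 mm, underside 58 above the bench, on four legs (12 diameter, 8 in from the edges). Origin on the bench under its middle, z up. Open all round between the legs; its front edge, own y = -90, faces the free bench. A white box 50 tall stands on its rear half (own y 17 to 83).
- ring_center (a point): Centre (half-way up) of the clamp ring: loose flat plain steel ring, outer diameter 56 mm, hole 34, 10 thick, 100 g; at the start it lies flat on the bench under the front half of the bench stand. Own z is the ring's axis.
- probe_handle (a point): Centre of the handle of the loose hooked probe (120 g) lying on the bench. Black handle 16 wide (own x) x 120 long (own y) x 22 mm tall. From its +y end a flat steel strip 20 wide, 4 thick runs to own y = 167, its underside 14 above the handle's underside. Raised 12 or more and held level it passes over the ring.
- probe_tip (a point): Lower edge of the probe's end: the strip's last 4 mm (own y 163 to 167 from the handle's centre) is bent straight down, 20 wide, to the level of the handle's underside, so it rests on the bench when the probe lies. It fits down into the ring's hole. Axes as the handle's.
- cell: Fixed specimen cell, place and yaw vary: round aluminium base 140 mm diameter, 10 thick, with four pillars carrying a square steel plate 86 x 86, 6 thick, top face 45 above the bench. Origin on the bench under its middle, z up.
- cell_slot (a point): Centre of the slot in the cell's plate, on the plate's top face. Slot 32 mm long (own x) x 13 wide (own y), right through the 6 plate. Under the plate, 2.5 thick pads leave a 13 wide groove along own y: a foot pushed wholly below the pads (8.5 below plate top) and turned a quarter turn either way springs up into the groove and is held. Below is free for 35.
- platen_seat (a point): Centre of the ring's seat: upper face of the cell's sprung round platen (66 mm diameter, hole 34; slot seen through it), 56.5 above the bench when up. Four outward-sloping lugs 6 high at own 45, 135, 225, 315 degrees centre the ring (1 play, guiding it in from about 3 off); between them, along own x and y, fingers have room.
- platen (a joint): How far the platen is pressed down, m: 0 up, 0.007 at its stop. The spring carries the ring and the stud with the platen up; pressing with both on it takes about 4 N more at 2 mm, 7 N at 5.5 mm and 8 N at the stop.
- holder: Fixed black round stud holder, 54 mm diameter, 35 tall, with a 33 hole; its place varies. Origin under its middle.
- stud_bar (a point): Centre of the grip bar of the loose quarter-turn stud (110 g, plain metal): bar 40 long (own x) x 12 wide (own y) x 32 mm tall, on a round flange 46 diameter, 5 thick (top 16, underside 21 below this point), then a shank 9 diameter and the cross foot. At the start it stands upright in the holder, flange on the rim, at any yaw. Own z up.
- stud_foot (a point): Middle of the underside of the stud's cross foot, 53.5 mm below the bar's centre; foot 28 long (own x, parallel to the bar) x 9 wide x 7 tall. Against the plate's top: +0 foot not lined up; -11 lined up, flange resting on the ring; -15.5 or lower (to -18 at the platen's stop) free to turn; -13 locked and let go, platen then down about 2.
- wood_block: Bystander, to be left alone: plain wooden test block, 50 x 50 x 25. Origin under its middle, on the bench.
- disc: Bystander, to be left alone: solid steel disc, 42 diameter, 12 thick (no hole). Origin under its middle, on the bench.
- caliper: Bystander, to be left alone: digital caliper lying flat, 150 long. Origin under its middle, on the bench.
- jar: Bystander, to be left alone: closed round jar, 56 diameter, 75 tall. Origin under its middle, on the bench.
- driver: Bystander, to be left alone: screwdriver, 160 long, black handle. Origin under its middle, on the bench.
- mouse: Bystander, to be left alone: black computer mouse. Origin under its middle, on the bench.
- acrylic: Bystander, to be left alone: clear acrylic block, 60 x 45 x 18. Origin under its middle, on the bench.
There are look-alikes about, which are no part of the job. Leave any pink or red look-alike of the part that bears probe_handle alone.

How it is judged:
By the outcome, as a careful person would: the job done as asked, in the order asked, and still so for the second after the job is handed in, with the robot touching nothing.
It also fails if it takes over 72 s, if anything falls off the work surface, if the arm or the gripper's body presses on something with over 40 N, if the wrist force passes 120 N, or if a joint passes its speed limit or range.

## Working session

There is one attempt and no reset: what is moved stays moved. The work goes in short steps, each a Python script; the robot and the scene stay as the last script left them, time stands still between calls to the robot, and variables do not carry over. Pictures are saved under pics/ and viewed, and the job is handed in when it is done.

```bash
ls; mkdir -p pics
python3 - <<'E'
from station import env
import cv2, numpy as np
for n in ["scene","top","wrist"]:
    s=env.get_state()
    im=env.get_image(n); cv2.imwrite(f"pics/{n}0.png",im)
    c=env.get_calibration(n); print(n,{k:(np.round(v,4).tolist()) for k,v in c.items()})
print({k:np.round(v,4).tolist() for k,v in s.items()})
E
```

```text
pics
scene {'fx': 544.0418, 'fy': 544.0418, 'cx': 326.6155, 'cy': 233.7686, 'camera_from_world': [[0.8377, 0.5462, -0.0018, -0.3766], [0.3667, -0.5648, -0.7393, -0.1271], [-0.4048, 0.6186, -0.6734, 1.5254], [0.0, 0.0, 0.0, 1.0]]}
top {'fx': 464.8676, 'fy': 464.8676, 'cx': 324.982, 'cy': 244.4694, 'camera_from_world': [[0.0289, -0.9996, 0.0063, -0.0174], [-0.9861, -0.0296, -0.1634, 0.4812], [0.1635, -0.0015, -0.9865, 1.24], [0.0, 0.0, 0.0, 1.0]]}
wrist {'fx': 371.6483, 'fy': 371.6483, 'cx': 316.637, 'cy': 237.9717, 'hand_eye': [[-0.0002, -0.9547, -0.2976, 0.0813], [1.0, -0.0001, -0.0001, 0.0006], [0.0001, -0.2976, 0.9547, -0.1618], [0.0, 0.0, 0.0, 1.0]]}
{'time': 0.1, 'joint_positions': [-1.3542, 0.4118, -0.0127, 1.5969, 0.0056, 1.1343, -0.0822], 'joint_velocities': [0.0013, -0.0007, -0.0012, -0.0026, -0.0003, -0.0012, 0.0011], 'joint_torque': [0.0019, -58.9102, 0.6435, -29.1707, -0.0538, 0.0145, 0.0], 'ee_pos': [0.1755, 0.5994, 0.2219], 'ee_rot': [-0.0, 0.1419, 0.9899, -0.0007], 'force': [0.5398, -0.4117, 0.7708], 'moment': [0.0003, -0.0215, -0.0338], 'grip_width': 1.0069}
```

View pics/scene0.png

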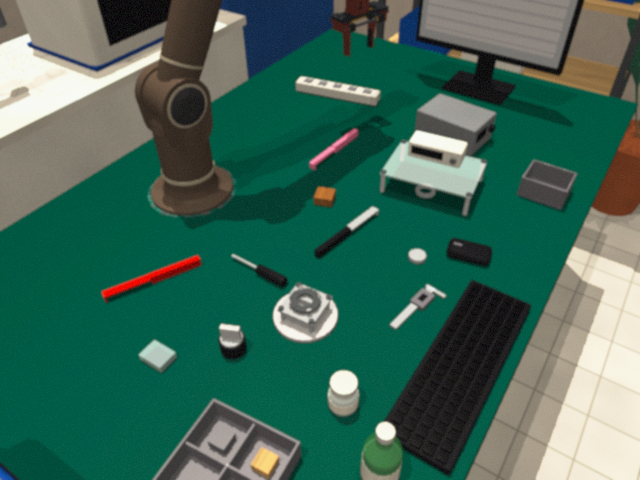

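View pics/top0.png

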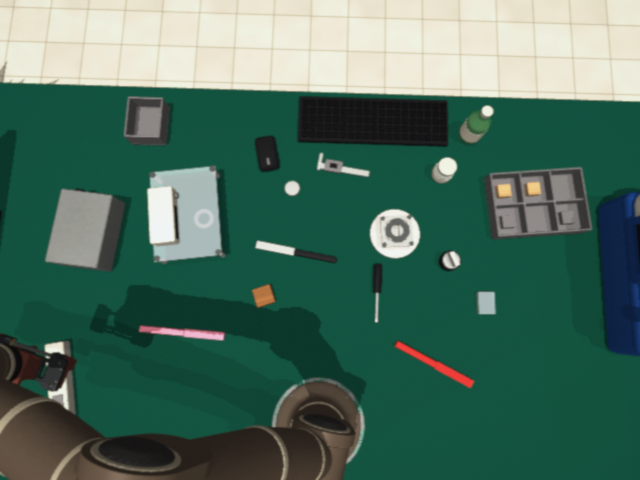

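View pics/wrist0.png

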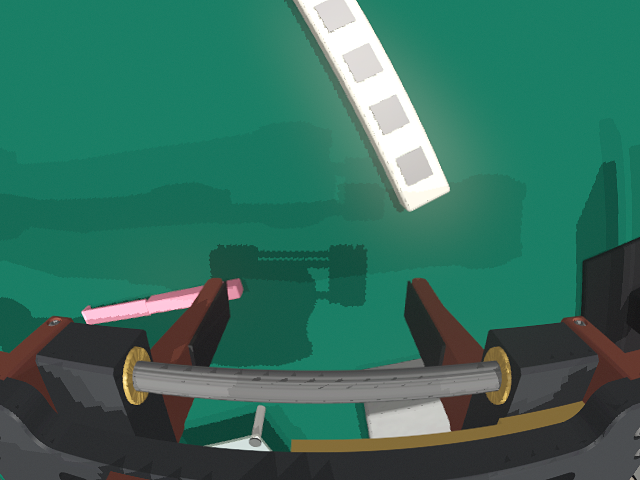

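The scene view shows the stand at the far centre with the ring under it (~(425,192)). The black-handled probe is at (317,252)-(378,210), the cell at (305,312) and the holder with stud at (232,340). In the top view the probe tip is near (257,244), the ring (204,218), the cell (396,232) and the stud (450,260).

```bash
cat > h.py <<'E'
from station import env
import numpy as np, cv2
from scipy.spatial.transform import Rotation as R
def rot(q): return R.from_quat([q[1],q[2],q[3],q[0]])
def snap(name,fn=None):
    s=env.get_state(); im=env.get_image(name)
    if fn: cv2.imwrite(f"pics/{fn}.png",im)
    return im,s
def ray(name,uv,s=None):
    c=env.get_calibration(name); x=(uv[0]-c["cx"])/c["fx"]; y=(uv[1]-c["cy"])/c["fy"]
    if name=="wrist":
        r=np.hypot(x,y); d=np.array([np.sin(r)*x/r,np.sin(r)*y/r,np.cos(r)]) if r>0 else np.array([0,0,1.])
        H=np.array(c["hand_eye"]); Rt=rot(s["ee_rot"]).as_matrix()
        return np.array(s["ee_pos"])+Rt@H[:3,3], Rt@H[:3,:3]@d
    M=np.array(c["camera_from_world"]); Rw=M[:3,:3]
    return -Rw.T@M[:3,3], Rw.T@np.array([x,y,1.])
def onz(name,uv,z,s=None):
    o,d=ray(name,uv,s); return o+d*(z-o[2])/d[2]
def proj(name,p,s=None):
    c=env.get_calibration(name); p=np.asarray(p,float)
    if name=="wrist":
        H=np.array(c["hand_eye"]); Rt=rot(s["ee_rot"]).as_matrix()
        q=H[:3,:3].T@(Rt.T@(p-np.array(s["ee_pos"]))-H[:3,3])
        th=np.arctan2(np.hypot(q[0],q[1]),q[2]); k=th/np.hypot(q[0],q[1])
        return np.array([c["cx"]+c["fx"]*q[0]*k,c["cy"]+c["fy"]*q[1]*k])
    M=np.array(c["camera_from_world"]); q=M[:3,:3]@p+M[:3,3]
    return np.array([c["cx"]+c["fx"]*q[0]/q[2],c["cy"]+c["fy"]*q[1]/q[2]])
def down(yaw):
    """tool z down; tool x axis at world angle yaw (jaws along tool y)"""
    c,s_=np.cos(yaw),np.sin(yaw)
    m=np.array([[c,s_,0],[s_,-c,0],[0,0,-1.]])
    q=R.from_matrix(m).as_quat(); return [q[3],q[0],q[1],q[2]]
def toolyaw(s):
    m=rot(s["ee_rot"]).as_matrix(); return np.arctan2(m[1,0],m[0,0])
E
python3 - <<'E'
from h import *
im=cv2.imread("pics/top0.png")
a=im[150:280,130:350]; b=im[180:290,350:490]
cv2.imwrite("pics/t1.png",cv2.resize(a,None,fx=3.5,fy=3.5,interpolation=cv2.INTER_CUBIC))
cv2.imwrite("pics/t2.png",cv2.resize(b,None,fx=5,fy=5,interpolation=cv2.INTER_CUBIC))
for n,uv,z in [("tip",(257,244),.018),("hend",(336,260),.022),("ring",(204,218),.01),("cell",(398,231),.06),("stud",(450,260),.088),("legA",(217,171),.0),]:
    print(n,onz("top",uv,z).round(3))
print(toolyaw(env.get_state()))
E
```

```text
tip [0.481 0.187 0.018]
hend [ 0.442 -0.035  0.022]
ring [0.552 0.342 0.01 ]
cell [ 0.521 -0.201  0.06 ]
stud [ 0.442 -0.334  0.088]
legA [0.695 0.317 0.   ]
2.8568063752659154
```

View pics/t1.png

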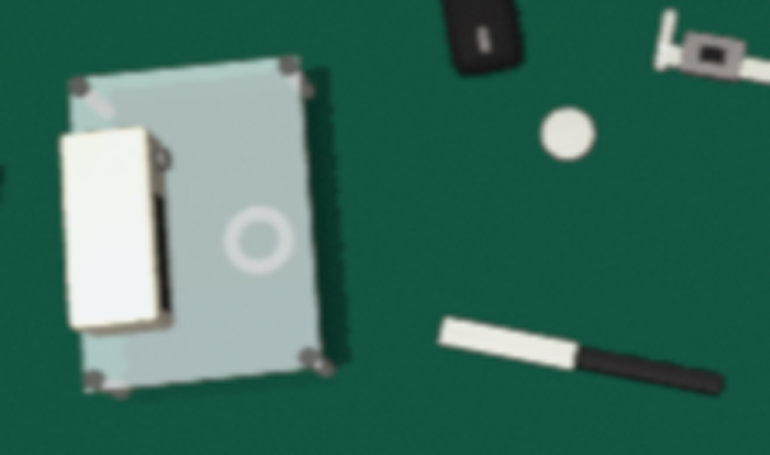

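View pics/t2.png

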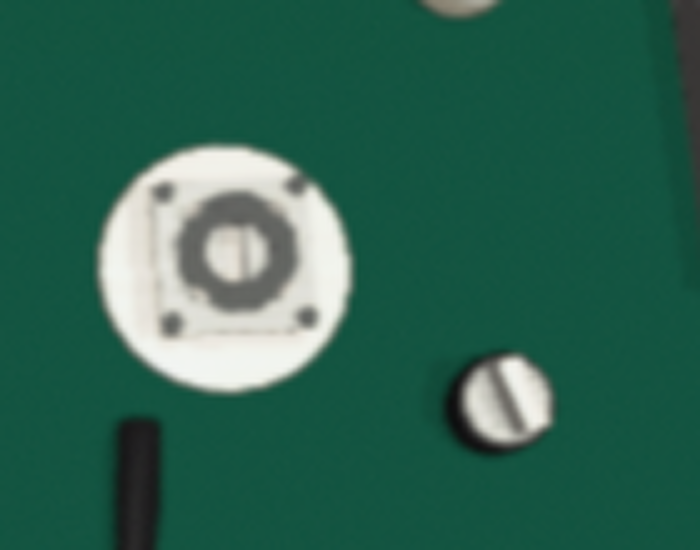

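Run:
```python
from h import *
t=env.get_state()["time"]
env.goto([0.456,0.06,0.2],down(np.radians(80)))
im,s=snap("wrist","w1"); print(s["time"]-t,s["ee_pos"],toolyaw(s),np.round(s["joint_positions"],2))
```

```text
2.1750000000000003 [0.45611348 0.06114291 0.19994626] 1.3986605397012415 [-0.8   0.16  0.63  2.04 -0.11  0.98 -0.28]
```

View pics/w1.png

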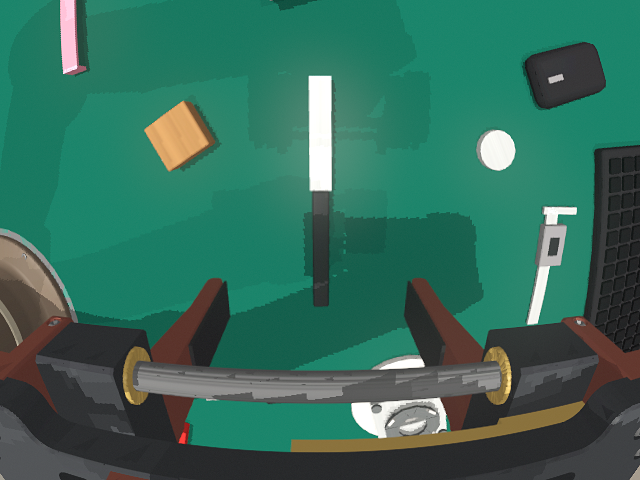

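The wrist view shows the probe running vertically: the strip end at about (320,76), the strip/handle joint at (320,191) and the handle end at (320,305).

Run:
```python
from h import *
im=cv2.imread("pics/w1.png"); s=env.get_state()
roi=im[60:330,295:345].astype(int)
w=(roi.min(2)>180)
ys,xs=np.where(w); print("strip rows",ys.min()+60,ys.max()+60)
for r in (85,100,130,160,185):
    x=np.where(w[r-60])[0]; print(r,x.min()+295,x.max()+295, onz("wrist",((x.min()+x.max())/2+295.5,r),.018,s).round(4))
print(onz("wrist",(320.5,76),.018,s),onz("wrist",(320.5,190.5),.022,s))
for r in (200,225,250,280,296,300,304,308):print(r,im[r,305:336].sum(1).tolist())
```

```text
strip rows 76 190
85 309 330 [0.4805 0.1789 0.018 ]
100 309 330 [0.4782 0.1651 0.018 ]
130 309 330 [0.4734 0.1378 0.018 ]
160 309 331 [0.4691 0.1102 0.018 ]
185 310 331 [0.4656 0.087  0.018 ]
[0.48244208 0.18714621 0.018     ] [0.46432249 0.08263353 0.022     ]
200 [295, 296, 294, 297, 298, 299, 282, 226, 231, 272, 268, 265, 260, 262, 262, 260, 255, 254, 255, 252, 252, 246, 238, 207, 218, 235, 241, 239, 268, 304, 295]
225 [206, 208, 211, 212, 211, 206, 204, 180, 156, 173, 180, 183, 177, 177, 174, 176, 177, 173, 174, 175, 173, 177, 166, 153, 187, 200, 210, 213, 206, 208, 221]
250 [183, 188, 187, 187, 184, 184, 186, 177, 128, 155, 156, 156, 151, 153, 154, 149, 149, 148, 150, 148, 149, 151, 142, 131, 164, 190, 188, 184, 187, 187, 189]
280 [249, 262, 266, 269, 270, 268, 264, 237, 135, 131, 141, 143, 142, 141, 142, 139, 142, 137, 144, 148, 148, 146, 139, 128, 159, 186, 196, 196, 197, 196, 190]
296 [192, 196, 190, 191, 193, 195, 196, 176, 132, 127, 150, 153, 147, 150, 150, 141, 147, 150, 151, 144, 147, 141, 130, 123, 189, 195, 191, 196, 196, 191, 190]
300 [193, 192, 193, 184, 191, 188, 192, 186, 137, 129, 155, 151, 150, 149, 151, 149, 145, 146, 142, 144, 143, 147, 133, 118, 189, 193, 194, 194, 194, 191, 200]
304 [195, 193, 195, 184, 196, 189, 192, 184, 140, 129, 149, 147, 144, 148, 153, 144, 144, 147, 140, 141, 149, 136, 131, 121, 192, 190, 190, 196, 194, 188, 197]
308 [193, 190, 197, 193, 192, 196, 194, 197, 194, 193, 192, 194, 195, 190, 194, 196, 192, 188, 194, 191, 195, 193, 195, 191, 194, 197, 191, 191, 193, 193, 198]
```

Run:
```python
from h import *
a=np.radians(80.8); d=np.array([np.cos(a),np.sin(a)])
p=np.array([.4547,.0234])+.045*d
t=env.get_state()["time"]
env.goto([*p,.06],down(a)); 
hit=env.move_straight([*p,.003],vel=.08,until_force=6)
s=env.get_state(); print(hit,s["ee_pos"],s["time"]-t)
env.grip(0.0,40); s=env.get_state(); print(s["grip_width"],s["ee_pos"],s["time"]-t)
env.move_straight([*p,.07],vel=.15)
im,s=snap("wrist","w2"); print(s["force"],s["time"]-t)
snap("top","top1")
```

```text
False [0.46215761 0.06771856 0.00326797] 1.475
0.1771556075494917 [0.46178763 0.06781533 0.00296731] 2.575
[ 0.11809286 -0.20601739 -1.94028838] 3.175
```

View pics/w2.png

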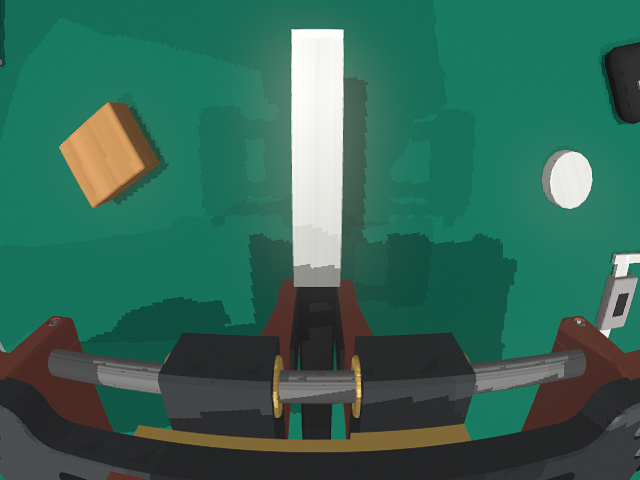

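The wrist view shows the probe held straight, with the strip end at about (317,30).

Run:
```python
from h import *
s=env.get_state(); a=toolyaw(s); print(np.degrees(a))
d=np.array([np.cos(a),np.sin(a)]); p=np.array(s["ee_pos"])
print(proj("wrist",[*(p[:2]+.122*d),p[2]-.003+.018],s))
for z in (.075,.085,.095):
  q=onz("wrist",(317.5,29.5),z,s); e=q[:2]-p[:2]; print(z, e@d, e@np.array([-d[1],d[0]]))
im=cv2.imread("pics/top1.png")
cv2.imwrite("pics/t3.png",cv2.resize(im[155:280,140:240],None,fx=6,fy=6,interpolation=cv2.INTER_CUBIC)[:600])
```

```text
80.81530985181486
[314.44841533  27.9665871 ]
0.075 0.12375142151755299 -0.0011922567831408916
0.085 0.12111065996309167 -0.0011805679365301698
0.095 0.11846989840863037 -0.0011688790899195
```

View pics/t3.png

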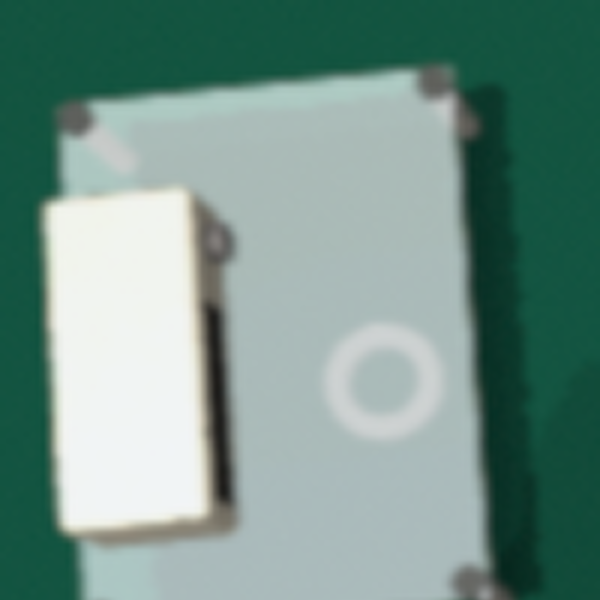

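Run:
```python
from h import *
ring=onz("top",(203.8,218.7),.008); A=onz("top",(212.5,168.7),.064); B=onz("top",(218,252),.064)
print(ring,A,B,np.linalg.norm(A-B)); v=(A-B)[:2]; yaw=np.arctan2(v[1],v[0]); print(np.degrees(yaw))
a=yaw+np.pi/2; d=np.array([np.cos(a),np.sin(a)]); n=np.array([d[1],-d[0]])
print("ring depth behind legs line",(ring[:2]-B[:2])@d, "along",(ring[:2]-B[:2])@n)
T0=ring[:2]-d*.1195   # tcp when hook at ring centre
P=T0-d*.085
t=env.get_state()["time"]
env.goto([*P,.08],down(a)); env.move_straight([*P,.022],vel=.15)
im,s=snap("wrist","w3"); snap("scene","s3"); print(s["ee_pos"],s["time"]-t,s["time"],np.round(s["joint_positions"],2))
np.save("st.npy",[*ring[:2],yaw])
print("ring pred px",proj("wrist",[*ring[:2],.01],s),"tip",proj("wrist",[*(P+.1215*d),.037],s))
```

```text
[0.55060934 0.34324919 0.008     ] [0.68074112 0.3144103  0.064     ] [0.44828796 0.28370149 0.064     ] 0.23447282207330047
7.525624538839228
ring depth behind legs line 0.04563379565236178 along 0.10923896574797523
[0.57715503 0.13987239 0.02221737] 1.1416999999999993 6.7917 [-0.62  0.63  0.42  1.86 -0.37  0.73  0.14]
ring pred px [ 314.98706392 -102.8875957 ] tip [314.75554528  27.27501384]
```

View pics/w3.png

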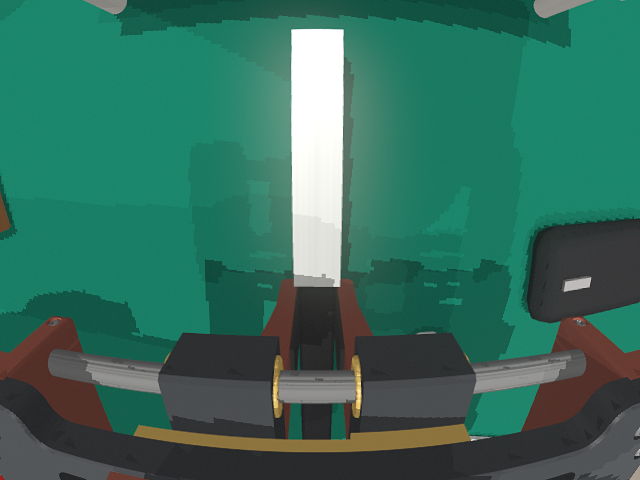

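View pics/s3.png

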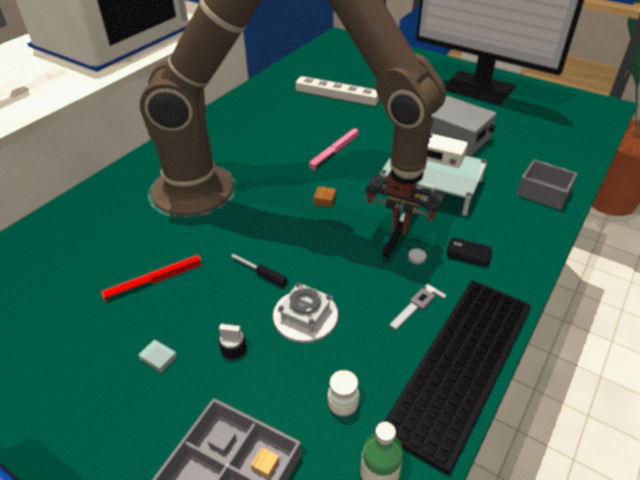

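The wrist view shows the strip straight, with its end at (317,29) and the two front legs at the top corners. In the scene view the probe handle points at the disc (417,256) but is clear of it.

Run:
```python
from h import *
print("disc",onz("top",(291.5,188),.012)); 
s=env.get_state()
for z in (0.01,):print("disc scene",onz("scene",(417,255),.012))
x,y,yaw=np.load("st.npy"); ring=np.array([x,y]); a=yaw+np.pi/2; d=np.array([np.cos(a),np.sin(a)])
P=ring-d*.1195
hit=env.move_straight([*P,.022],vel=.12,until_force=5)
im,s=snap("wrist","w4"); snap("top","top4"); snap("scene","s4"); print(hit,s["ee_pos"],s["force"],s["time"])
print("ring pred px",proj("wrist",[*ring[:2],.01],s))
im=cv2.imread("pics/top4.png")
cv2.imwrite("pics/t4.png",cv2.resize(im[155:280,140:300],None,fx=4.5,fy=4.5,interpolation=cv2.INTER_CUBIC))
```

```text
disc [0.64733118 0.09750923 0.012     ]
disc scene [0.65019472 0.09084579 0.012     ]
False [0.56643901 0.22376962 0.02206433] [ 0.8680464  -0.96091482 -1.10671582] 7.75
ring pred px [314.29729944  45.09295382]
```

View pics/w4.png

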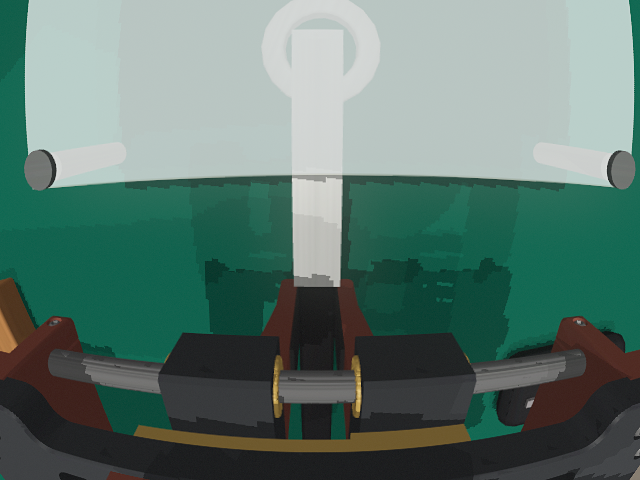

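View pics/t4.png

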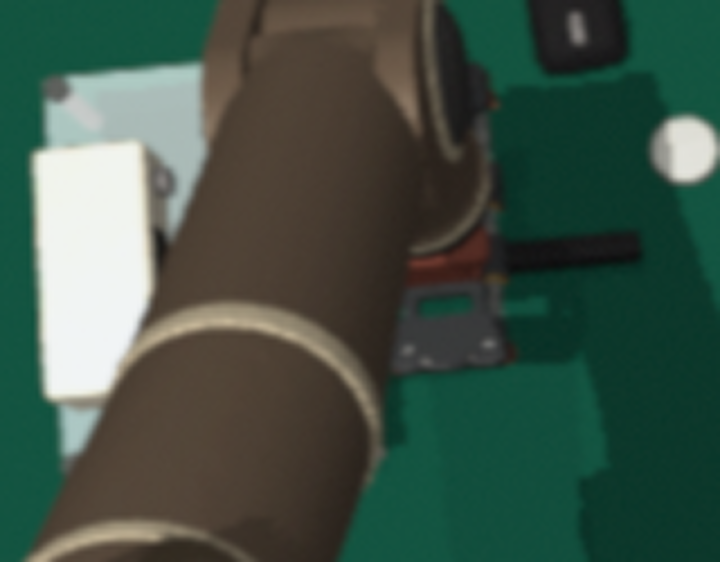

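Run:
```python
import cv2
im=cv2.imread("pics/s4.png")
cv2.imwrite("pics/s4c.png",cv2.resize(im[130:270,350:510],None,fx=4,fy=4,interpolation=cv2.INTER_CUBIC))
```

```text
(no output)
```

View pics/s4c.png

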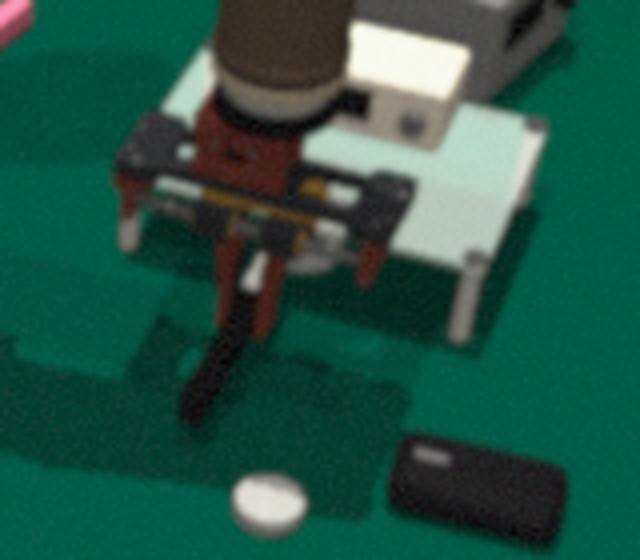

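In the wrist view the ring is centred at about (321,47) through the acrylic and the strip end (317,30) lies over its hole. The hook is within about 2-3 mm of the hole centre, so I lower it and drag.

Run:
```python
from h import *
x,y,yaw=np.load("st.npy"); ring=np.array([x,y]); a=yaw+np.pi/2; d=np.array([np.cos(a),np.sin(a)]); n=np.array([d[1],-d[0]])
P=ring-d*.1195+n*.0015
env.move_straight([*P,.022],vel=.1)
hit=env.move_straight([*P,.0035],vel=.06,until_force=4)
s=env.get_state(); print(hit,s["ee_pos"],s["force"],s["time"])
Q=P-d*.13
hit=env.move_straight([*Q,s["ee_pos"][2]+.0003],vel=.1,until_force=12)
im,s=snap("wrist","w5"); snap("scene","s5"); print(hit,s["ee_pos"],s["force"],s["time"])
```

```text
True [0.56748355 0.22498754 0.00274761] [-1.27648887  0.22005714  4.11519746] 8.5083
False [0.5846497  0.09689722 0.00296568] [-0.07523746 -0.32071659 -0.41905868] 9.9583
```

View pics/w5.png

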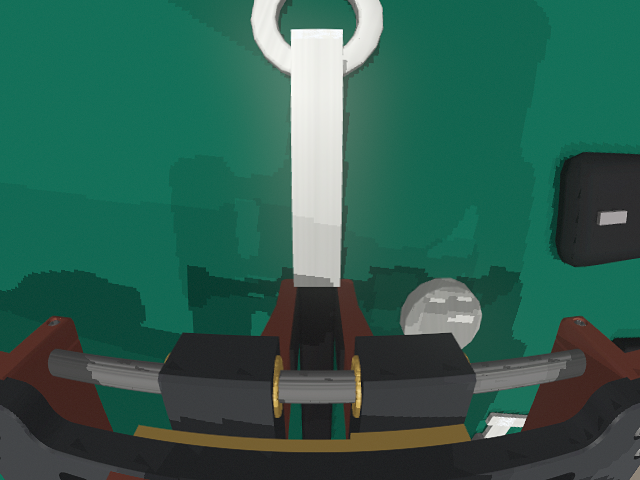

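The ring came out on the hook (centre about (317,15), clear of the stand). Next I lift the probe off and lay it back where it was.

```bash
python3 - <<'E'
from h import *
s=env.get_state(); p=s["ee_pos"]
env.move_straight([p[0],p[1],.07],vel=.2)
a=np.radians(80.8); d=np.array([np.cos(a),np.sin(a)])
P=np.array([.4547,.0234])+.045*d-np.array([0.0,.02])
env.goto([*P,.06],down(a))
hit=env.move_straight([*P,.0025],vel=.08,until_force=3)
s=env.get_state(); print(hit,s["ee_pos"],s["time"])
env.grip(1.0,40)
env.move_straight([*P,.12],vel=.25)
im,s=snap("wrist","w6"); snap("top","top6"); snap("scene","s6"); print(s["ee_pos"],s["time"])
E
python3 - <<'E'
import cv2
im=cv2.imread("pics/s6.png")
cv2.imwrite("pics/s6c.png",cv2.resize(im[130:350,200:510],None,fx=2.5,fy=2.5,interpolation=cv2.INTER_CUBIC))
E
```

```text
True [0.46134624 0.04769838 0.00240293] 11.8333
[0.4616397  0.04823686 0.11983863] 13.6333
```

View pics/w6.png

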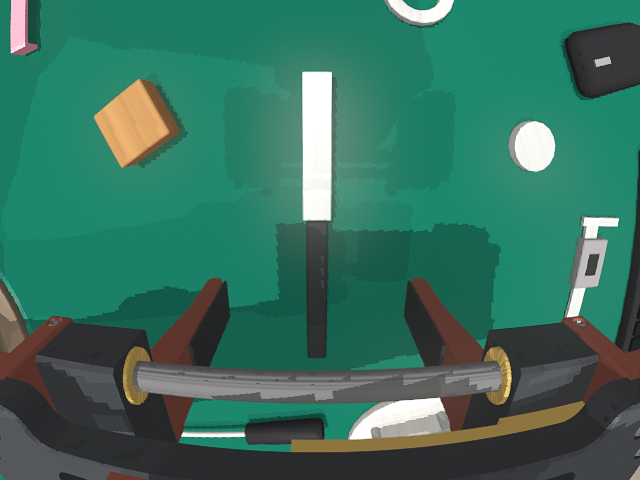

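View pics/s6c.png

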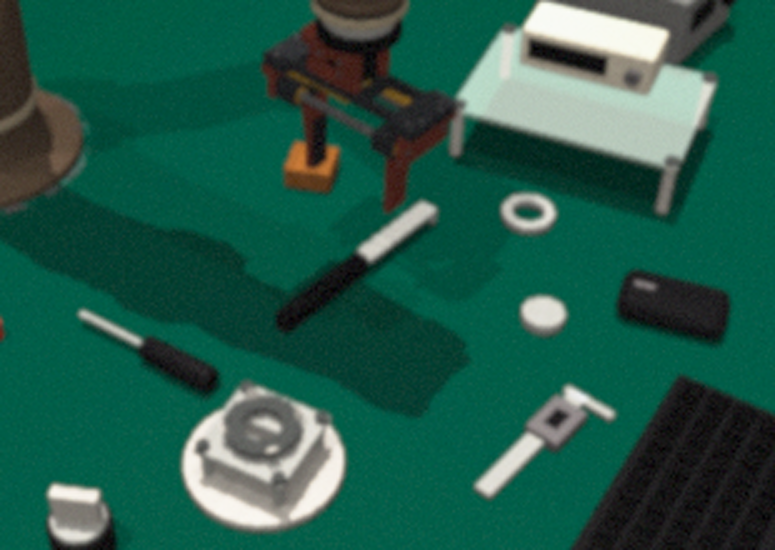

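View pics/top6.png

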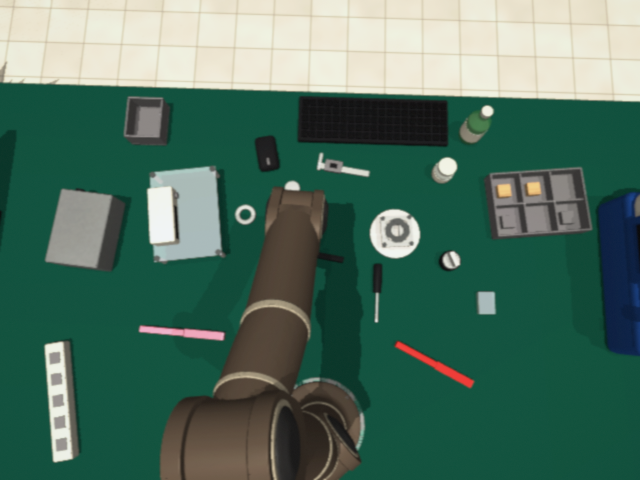

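The probe lies flat (handle (317,290), strip end (317,72) in the wrist view). The ring is free on the bench, at (245,214) in the top view.

Run:
```python
from h import *
r=onz("top",(245,214),.01); print(r)
env.goto([r[0],r[1]-.02,.16],down(np.radians(90)))
im,s=snap("wrist","w7"); print(s["ee_pos"],s["time"],np.round(s["joint_positions"],2),proj("wrist",r,s))
u,v=proj("wrist",r,s).astype(int)
m=(im.astype(int).min(2)>150).astype(np.uint8); n,l,st,c=cv2.connectedComponentsWithStats(m)
for i in range(1,n):
  if st[i,4]>500: print(st[i],c[i])
```

```text
[0.56738412 0.2267244  0.01      ]
[0.56659116 0.20461035 0.15891777] 14.5833 [-0.82  0.47  0.54  1.75 -0.28  1.   -0.18] [316.77252812 196.55766836]
[  129     0   356   149 41856] [296.82480409  61.02157397]
[  0  76   8 100 571] [  2.46234676 128.25043783]
[ 286  165   65   64 2014] [317.93545184 196.47616683]
[ 607  214   33  137 1761] [627.54855196 298.13685406]
[380 312  34  35 810] [395.91604938 330.84814815]
```

View pics/w7.png

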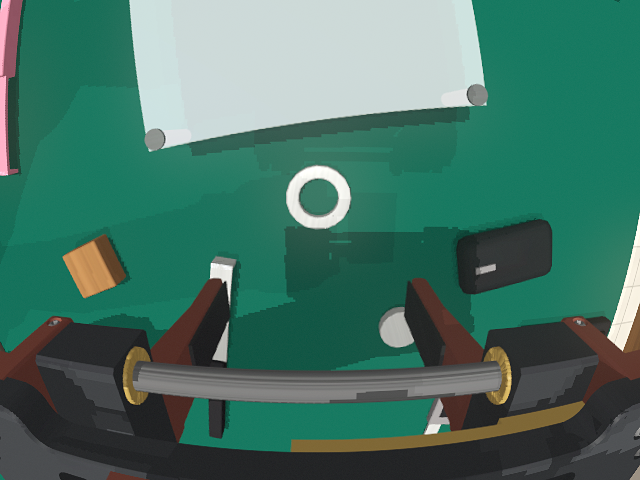

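The ring shows at (318,197), within about 1 mm of its top-view position.

Run:
```python
from h import *
s=env.get_state(); r=onz("wrist",(318.5,196.8),.009,s); print(r)
y=down(np.radians(90))
env.move_straight([r[0],r[1],.05],y,vel=.2)
hit=env.move_straight([r[0],r[1],.003],vel=.1,until_force=6)
print(hit,env.get_state()["ee_pos"])
env.grip(0.0,30); s=env.get_state(); print("w",s["grip_width"]*88,s["time"],s["ee_pos"])
env.move_straight([r[0],r[1],.13],vel=.25)
# hover near cell: cell ahead of the tool in +x(tool)
c=onz("top",(397,231),.05); st=onz("top",(450.5,260),.07); print(c,st)
q=env.ik([c[0]-.0,c[1]-.06,.16],down(np.radians(90))); print(q)
env.goto([c[0],c[1]-.06,.17],down(np.radians(90)))
im,s=snap("wrist","w8"); snap("scene","s8"); print(s["ee_pos"],s["time"],s["grip_width"]*88,np.round(s["joint_positions"],2))
```

```text
[0.568919   0.22581881 0.009     ]
False [0.56917764 0.22567382 0.00316457]
w 54.94164053195594 16.5833 [0.56893004 0.22593254 0.00325709]
[ 0.52313998 -0.19980703  0.05      ] [ 0.44437567 -0.34018249  0.07      ]
[-0.14524868  0.47509494  0.71674413  1.80463602 -0.3655321   0.9985295
  0.71832213]
[ 0.52386813 -0.25837915  0.16966123] 19.025 54.699587101871565 [-0.16  0.47  0.73  1.79 -0.36  1.02  0.71]
```

View pics/w8.png

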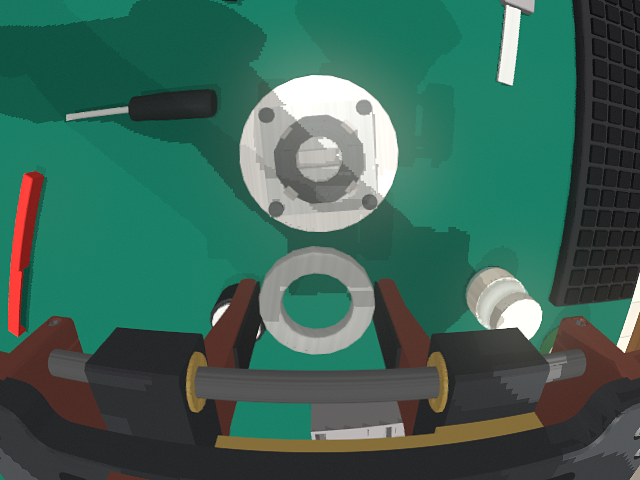

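The ring sits level between the fingers at (317,300). The cell shows at (319,155) with its plate corners and screws, so I zoom in on it.

Run:
```python
import cv2
im=cv2.imread("pics/w8.png")
cv2.imwrite("pics/w8c.png",cv2.resize(im[70:240,230:410],None,fx=3.5,fy=3.5,interpolation=cv2.INTER_CUBIC))
```

```text
(no output)
```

View pics/w8c.png

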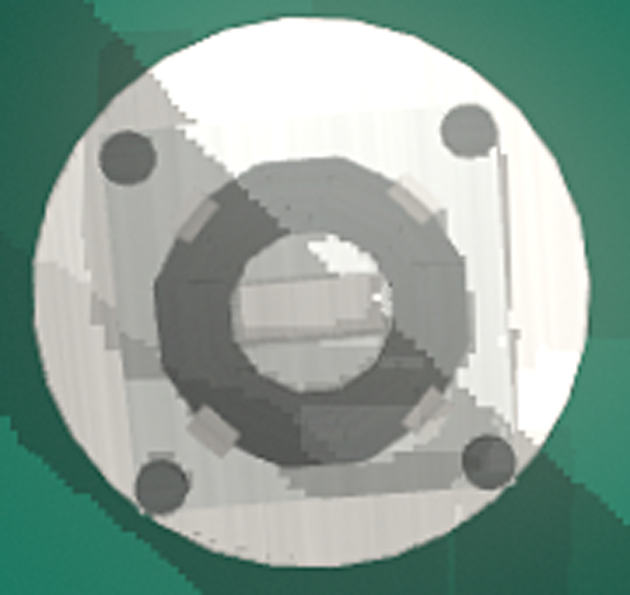

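Run:
```python
from h import *
im=cv2.imread("pics/w8.png"); s=env.get_state()
f=lambda p:(p[0]/3.5+230-.36,p[1]/3.5+70-.36)
sc=[onz("wrist",f(p),.0455,s)[:2] for p in [(128,158),(469,131),(488,461),(162,486)]]
print(np.round(sc,4),"mean",np.mean(sc,0).round(4)); 
for i in range(4): print(np.linalg.norm(sc[i]-sc[(i+1)%4]).round(4), np.degrees(np.arctan2(*(sc[(i+1)%4]-sc[i])[::-1])).round(1))
print("platen",onz("wrist",f((312,311)),.0565,s))
lg=[onz("wrist",f(p),.0595,s)[:2] for p in [(197,216),(412,197),(425,410),(213,431)]]
print("lugs",np.round(lg,4),np.mean(lg,0)); e=np.array(lg)-np.mean(lg,0); print(np.degrees(np.arctan2(e[:,1],e[:,0])),np.hypot(*e.T))
print("base",onz("wrist",f((311,291.5)),.01,s))
print("slot edge ang",(lambda a,b:np.degrees(np.arctan2(*(b-a)[1::-1])))(onz("wrist",f((240,340)),.045,s),onz("wrist",f((385,328)),.045,s)))
# top: base
im=cv2.imread("pics/top0.png"); roi=im[200:265,362:428].astype(int)
m=(roi[:,:,2]>80).astype(np.uint8); c=max(cv2.findContours(m,0,2)[0],key=cv2.contourArea)
e=cv2.fitEllipse(c); print(e); print("base top",onz("top",(e[0][0]+362,e[0][1]+200),.01))
```

```text
[[ 0.4862 -0.1671]
 [ 0.5601 -0.1611]
 [ 0.566  -0.2348]
 [ 0.4924 -0.2408]] mean [ 0.5262 -0.201 ]
0.0742 4.7
0.0739 -85.4
0.0739 -175.3
0.0739 94.9
platen [ 0.52614591 -0.20037516  0.0565    ]
lugs [[ 0.5023 -0.1801]
 [ 0.5467 -0.176 ]
 [ 0.5501 -0.221 ]
 [ 0.5052 -0.2257]] [ 0.52608294 -0.20067685]
[ 139.07143095   50.12792269  -40.19144961 -129.90596294] [0.03147985 0.03217524 0.03149426 0.03258012]
base [ 0.52616228 -0.19961584  0.01      ]
slot edge ang 4.947624984737706
((32.468807220458984, 33.25398635864258), (48.8703498840332, 50.77153015136719), 110.41996765136719)
base top [ 0.52443869 -0.19900081  0.01      ]
```

Run:
```python
from h import *
s=env.get_state(); p=np.array(s["ee_pos"]); a=toolyaw(s); 
print("pred ring px",proj("wrist",[p[0],p[1],p[2]+.007],s))
for uv in [(259,300),(375,300),(317,247),(317,354)]:
  q=onz("wrist",uv,p[2]+.004,s); print((q-p)[:2])
a=np.radians(94.8); c=np.array([.5262,-.2006])
env.goto([*c,.10],down(a)); im,s=snap("wrist","w9"); print(s["ee_pos"],s["time"])
```

```text
pred ring px [314.77902082 307.46871651]
[-0.02666855  0.00211091]
[0.02875569 0.00221379]
[0.00097655 0.02896333]
[ 0.00111413 -0.02889123]
[ 0.52621785 -0.19945316  0.09938688] 19.5833
```

View pics/w9.png

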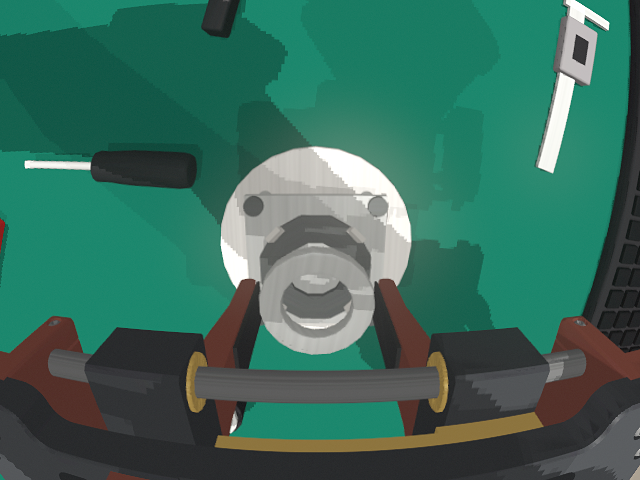

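```bash
python3 - <<'E'
from h import *
a=np.radians(94.8); c=np.array([.5253,-.2005])
env.move_straight([*c,.075],down(a),vel=.12)
env.wait(.1); f0=env.get_state()["force"]
hit=env.move_straight([*c,.0585],vel=.04,until_force=2.5)
s=env.get_state(); print(hit,s["ee_pos"],np.array(s["force"])-f0,s["time"])
im,s=snap("wrist","w10"); snap("scene","s10")
E
python3 - <<'E'
import cv2
im=cv2.imread("pics/s10.png")
cv2.imwrite("pics/s10c.png",cv2.resize(im[240:350,240:370],None,fx=5,fy=5,interpolation=cv2.INTER_CUBIC))
E
```

```text
True [ 0.5254407  -0.20035365  0.05809127] [-0.94738234  0.6606436   5.2339027 ] 20.5333
```

View pics/w10.png

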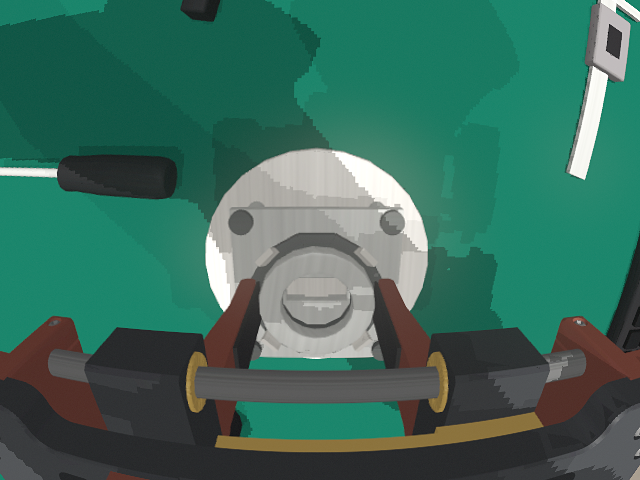

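View pics/s10c.png

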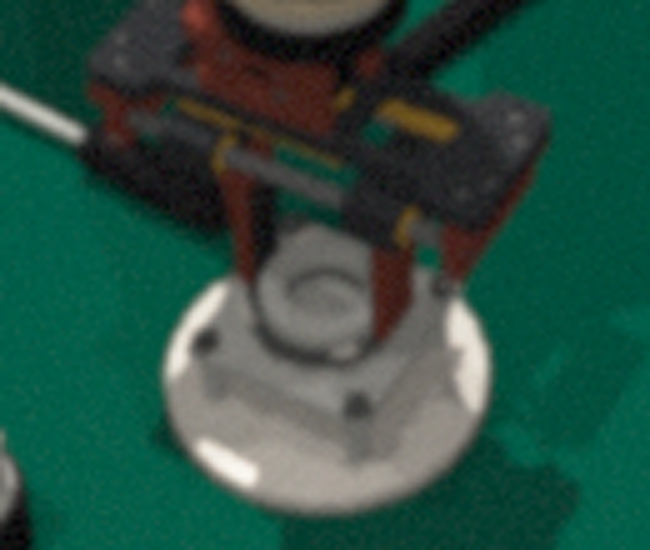

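The ring appears between the lugs (wrist view around (317,300)). I release it and look again.

Run:
```python
from h import *
s=env.get_state(); p=s["ee_pos"]
env.move_straight([.5253,-.2005,.0592],vel=.04)
env.grip(1.0,30)
env.move_straight([p[0],p[1],.14],vel=.25)
im,s=snap("wrist","w11"); print(s["ee_pos"],s["time"])
cv2.imwrite("pics/w11c.png",cv2.resize(im[130:300,230:410],None,fx=3.5,fy=3.5,interpolation=cv2.INTER_CUBIC))
```

```text
[ 0.52580569 -0.20022024  0.14071397] 22.05
```

View pics/w11c.png

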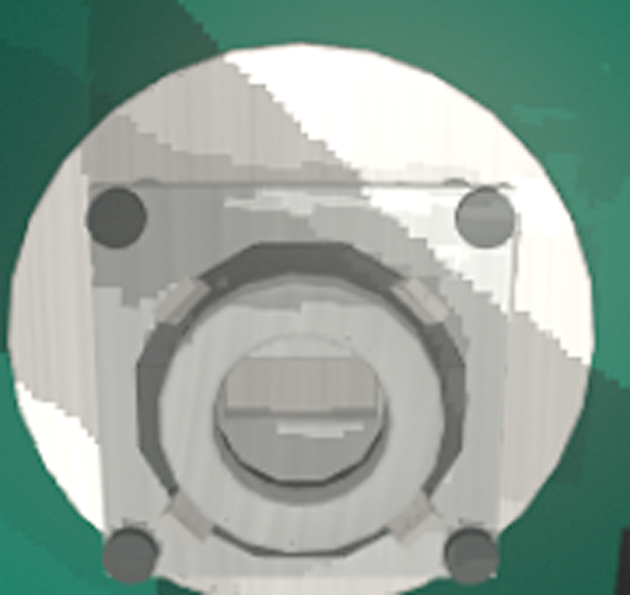

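View pics/w11.png

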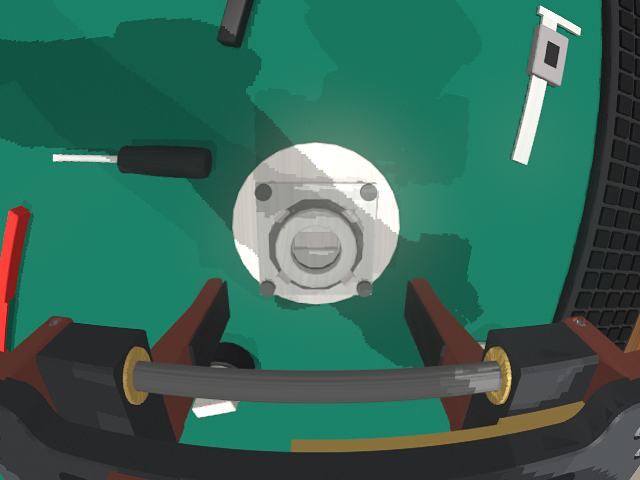

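The ring lies flat between all four lugs, with the slot visible through its hole (crop around (300,410)). Next is the stud; first the reach of the candidate yaws.

Run:
```python
from h import *
s=env.get_state()
f=lambda p:(p[0]/3.5+230-.36,p[1]/3.5+130-.36)
sc=[onz("wrist",f(p),.0455,s)[:2] for p in [(117,217),(485,217),(471,556),(131,556)]]
print(np.round(sc,4),"mean",np.mean(sc,0).round(4)); 
for i in range(4): print(np.linalg.norm(sc[i]-sc[(i+1)%4]).round(4), np.degrees(np.arctan2(*(sc[(i+1)%4]-sc[i])[::-1])).round(1))
for p,z in(((302,418),.0665),): print("ring",onz("wrist",f(p),z,s))
for y in (4.8,94.8,184.8,-85.2):
  print(y,np.round(env.ik([.5255,-.2005,.09],down(np.radians(y))),2) if env.ik([.5255,-.2005,.09],down(np.radians(y))) is not None else None)
for y in (22,202,-68,112):
  q=env.ik([.444,-.34,.06],down(np.radians(y))); print(y,None if q is None else np.round(q,2))
im=cv2.imread("pics/s10.png")
cv2.imwrite("pics/s10s.png",cv2.resize(im[310:370,200:270],None,fx=8,fy=8,interpolation=cv2.INTER_CUBIC))
```

```text
[[ 0.4854 -0.1665]
 [ 0.559  -0.1603]
 [ 0.5653 -0.2344]
 [ 0.4915 -0.2407]] mean [ 0.5253 -0.2004]
0.0739 4.8
0.0744 -85.1
0.0741 -175.1
0.0745 94.7
ring [ 0.5254468  -0.19853962  0.0665    ]
4.8 [-0.43  0.68  1.02  1.93 -0.71  0.96 -0.55]
94.8 [-0.2   0.52  0.65  1.91 -0.42  0.84  0.75]
184.8 [ 0.08  0.46  0.26  1.9  -0.16  0.8   2.08]
-85.2 [ 1.1   0.83 -1.24  1.83  0.87  1.16  2.78]
22 [-0.07  0.66  0.9   1.95 -0.69  0.86  0.01]
202 [ 0.42  0.5   0.19  1.92 -0.14  0.74  2.65]
-68 [-0.23  0.9   1.24  1.96 -0.99  1.08 -1.29]
112 [ 0.15  0.55  0.56  1.94 -0.41  0.77  1.33]
```

Run:
```python
from h import *
a=np.radians(22); d=np.array([np.cos(a),np.sin(a)]); c=np.array([.444,-.340])-.02*d
env.goto([*c,.16],down(a)); im,s=snap("wrist","w12"); print(s["ee_pos"],s["time"],toolyaw(s))
print(proj("wrist",[.444,-.340,.072],s))
cv2.imwrite("pics/w12c.png",cv2.resize(im[110:280,220:420],None,fx=3.5,fy=3.5,interpolation=cv2.INTER_CUBIC))
```

```text
[ 0.42578748 -0.34640308  0.15896856] 22.8667 0.3882365386969279
[318.17524138 218.82815503]
```

View pics/w12c.png

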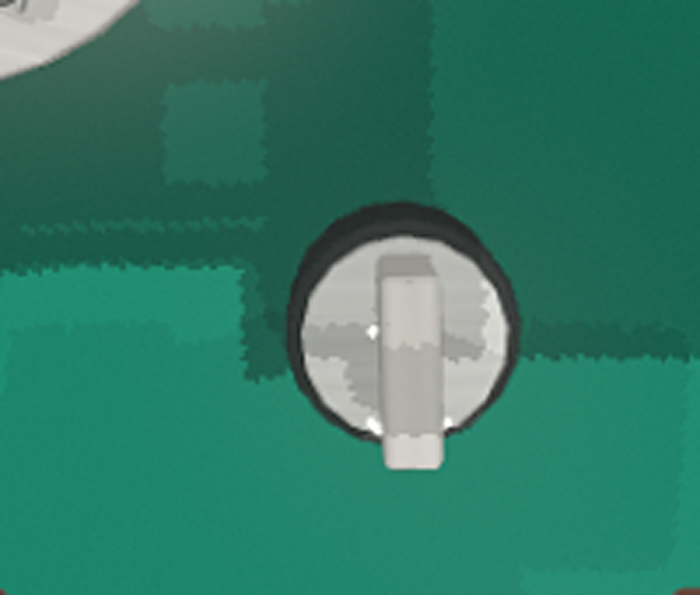

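The crop shows the stud's bar top spanning (382,277) to (444,468), nearly aligned with the tool, on its flange in the holder at about (404,340).

Run:
```python
from h import *
s=env.get_state()
f=lambda p:(p[0]/3.5+220-.36,p[1]/3.5+110-.36)
c=[onz("wrist",f(p),.072,s)[:2] for p in [(382,278),(442,276),(444,467),(385,468)]]
top=(c[0]+c[1])/2; bot=(c[2]+c[3])/2; ctr=(top+bot)/2; v=top-bot
print(np.round(c,4),"len",np.linalg.norm(v),"w",np.linalg.norm(c[1]-c[0]),"ang",np.degrees(np.arctan2(v[1],v[0])),"ctr",ctr)
print("flange",onz("wrist",f((405,340)),.040,s))
```

```text
[[ 0.4665 -0.3382]
 [ 0.4714 -0.3488]
 [ 0.4358 -0.3646]
 [ 0.4311 -0.3537]] len 0.038804564383867965 w 0.011644830343805795 ang 23.876042891866668 ctr [ 0.45122431 -0.35131782]
flange [ 0.45094318 -0.35126955  0.04      ]
```

Run:
```python
from h import *
a=np.radians(23.9); c=np.array([.4507,-.3504])
env.move_straight([*c,.10],down(a),vel=.2)
hit=env.move_straight([*c,.0425],vel=.08,until_force=6)
print(hit,env.get_state()["ee_pos"])
env.grip(0.0,55); s=env.get_state(); print("w",s["grip_width"]*88,s["ee_pos"],s["time"])
env.move_straight([*c,.16],vel=.2)
s=env.get_state(); print(s["force"])
a=np.radians(4.8); c=np.array([.5253,-.2004])
d=np.array([np.cos(a),np.sin(a)])
env.goto([*(c-0.07*d),.16],down(a))
im,s=snap("wrist","w13"); snap("scene","s13"); print(s["ee_pos"],s["time"],s["force"])
```

```text
False [ 0.45071467 -0.35073419  0.04267529]
w 11.555543904240375 [ 0.45071828 -0.35047959  0.04251432] 25.4083
[-0.87294237  0.57977519 -1.31158275]
[ 0.45526927 -0.20576371  0.15920476] 26.775 [ 0.32021982 -0.68053735 -0.94049291]
```

View pics/w13.png

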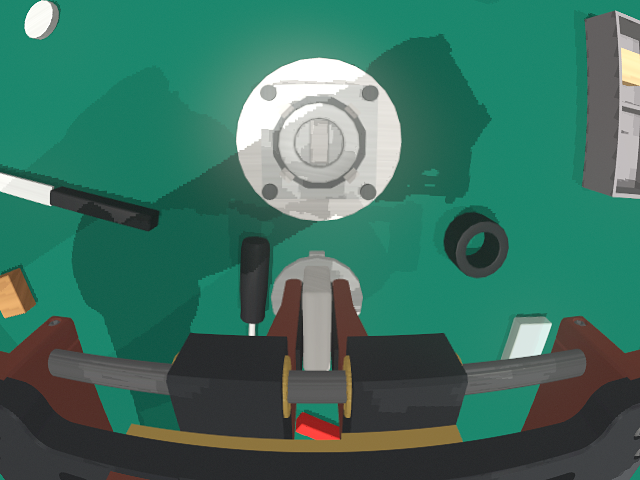

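View pics/s13.png

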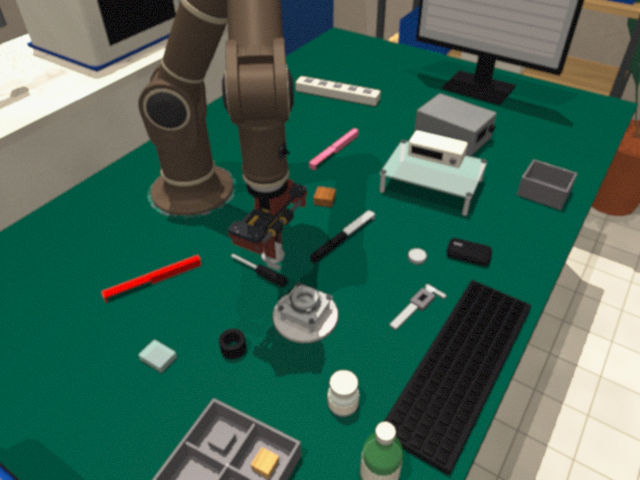

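The stud is held with its bar straight in the tool (bar (316,320), flange centre about (317,290)). The cell is at (319,140) with the slot vertical.

Run:
```python
from h import *
im=cv2.imread("pics/w13.png")
cv2.imwrite("pics/w13c.png",cv2.resize(im[50:230,230:410],None,fx=3.3,fy=3.3,interpolation=cv2.INTER_CUBIC))
cv2.imwrite("pics/w13d.png",cv2.resize(im[235:385,250:390],None,fx=4,fy=4,interpolation=cv2.INTER_CUBIC))
s=env.get_state(); p=np.array(s["ee_pos"]); print("axis at flange top",proj("wrist",p+[0,0,-.0025],s))
```

```text
axis at flange top [317.16972357 299.53355991]
```

View pics/w13c.png

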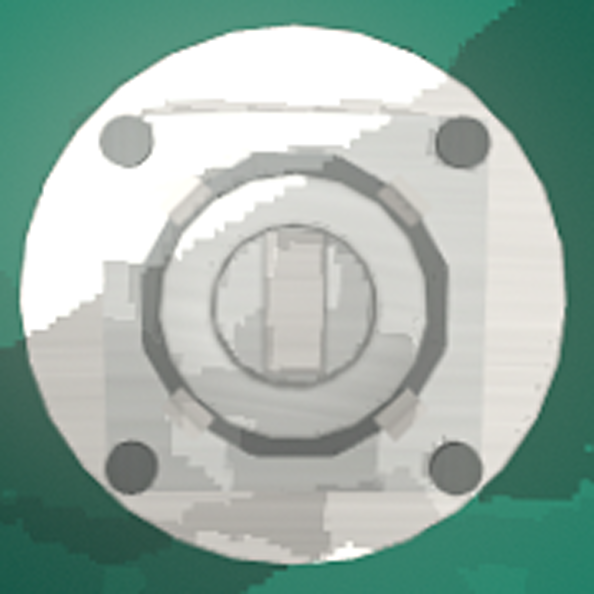

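View pics/w13d.png

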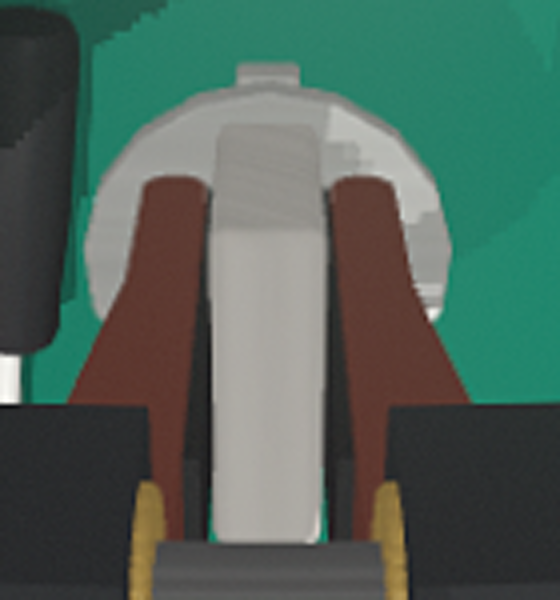

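Run:
```python
from h import *
s=env.get_state(); p=np.array(s["ee_pos"]); M=rot(s["ee_rot"]).as_matrix(); print(toolyaw(s)*57.2958)
f=lambda q:(q[0]/3.3+230-.35,q[1]/3.3+50-.35)
sc=[onz("wrist",f(q),.0455,s)[:2] for q in [(126,141),(462,141),(455,468),(131,468)]]
print(np.round(sc,4),"mean",np.mean(sc,0).round(4))
for i in range(4): print(np.linalg.norm(sc[i]-sc[(i+1)%4]).round(4), np.degrees(np.arctan2(*(sc[(i+1)%4]-sc[i])[::-1])).round(1))
print("slot",onz("wrist",f((296,302)),.045,s), "edges tool y", [ (M.T@(onz("wrist",f(q),.045,s)-p))[:2].round(4) for q in ((267,300),(325,300),(296,232),(296,377))])
print("ring",onz("wrist",f((294,306)),.0665,s))
g=lambda q:(q[0]/4+250-.4,q[1]/4+235-.4)
for q,z in (((268,63),-.040),((240,64),-.04),((299,64),-.04),((85,250),-.0025),((450,250),-.0025)): print("foot",(M.T@(onz("wrist",g(q),p[2]+z,s)-p)).round(4))
print("bar sides",[(M.T@(onz("wrist",g(q),p[2]+.029,s)-p)).round(4) for q in ((212,235),(327,235),(270,232))])
print("flange front top",(M.T@(onz("wrist",g((268,88)),p[2]-.0025,s)-p)).round(4))
```

```text
4.763423372703608
[[ 0.5603 -0.1627]
 [ 0.5666 -0.2369]
 [ 0.4921 -0.2428]
 [ 0.4859 -0.1688]] mean [ 0.5262 -0.2028]
0.0744 -85.2
0.0747 -175.4
0.0743 94.8
0.0746 4.7
slot [ 0.52658725 -0.20330176  0.045     ] edges tool y [array([ 0.0719, -0.0047]), array([0.072 , 0.0082]), array([0.0873, 0.0018]), array([0.0545, 0.0018])]
ring [ 0.52660244 -0.20270971  0.0665    ]
foot [ 0.0127 -0.0003  0.04  ]
foot [ 0.0125 -0.0043  0.04  ]
foot [0.0125 0.0042 0.04  ]
foot [ 0.0012 -0.0229  0.0025]
foot [0.0012 0.0222 0.0025]
bar sides [array([ 0.0186, -0.0058, -0.029 ]), array([ 0.0186,  0.0056, -0.029 ]), array([ 0.019 , -0.0001, -0.029 ])]
flange front top [ 0.0226 -0.0003  0.0025]
```

Run:
```python
from h import *
a=np.radians(4.8); c=np.array([.5268,-.2022])
env.goto([*c,.118],down(a)); env.wait(.1)
im,s=snap("wrist","w14"); snap("scene","s14"); print(s["ee_pos"],s["time"],s["force"])
cv2.imwrite("pics/w14c.png",cv2.resize(im[120:340,220:420],None,fx=2.7,fy=2.7,interpolation=cv2.INTER_CUBIC))
im=cv2.imread("pics/s14.png")
cv2.imwrite("pics/s14c.png",cv2.resize(im[240:350,240:370],None,fx=5,fy=5,interpolation=cv2.INTER_CUBIC))
```

```text
[ 0.52575215 -0.20404807  0.11825364] 27.4 [-0.2197466  -1.08447013 -0.83954114]
```

View pics/w14c.png

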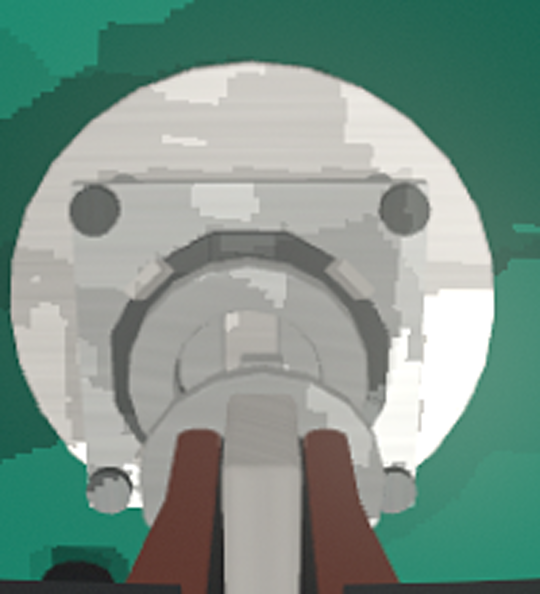

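View pics/s14c.png

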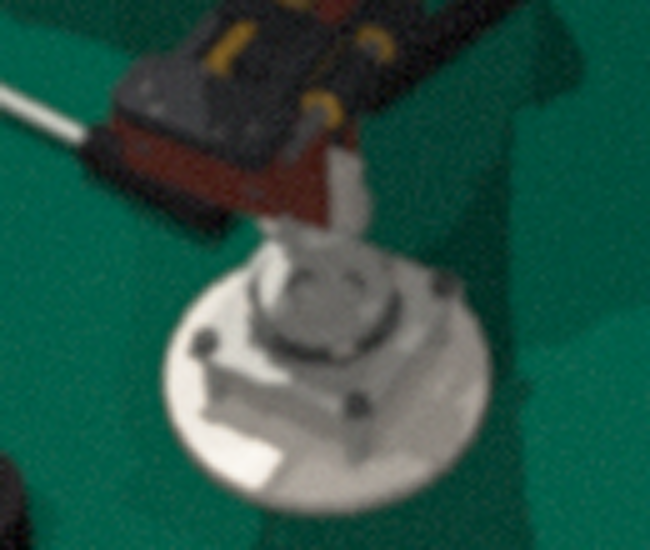

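The foot hovers over the ring hole, with the slot seen ahead of the flange in the crop at (250,340). The arm had not quite settled, so I measure again.

Run:
```python
from h import *
env.wait(.3)
im,s=snap("wrist","w15"); print(s["ee_pos"],s["time"],toolyaw(s)*57.296,s["joint_velocities"].round(4) if hasattr(s["joint_velocities"],'round') else 0)
cv2.imwrite("pics/w15c.png",cv2.resize(im[130:330,220:420],None,fx=3,fy=3,interpolation=cv2.INTER_CUBIC))
```

```text
[ 0.52680898 -0.20205402  0.11831478] 27.8 4.805933199254962 [-0.0009  0.0033 -0.0018 -0.0024  0.0019 -0.0011  0.0001]
```

View pics/w15c.png

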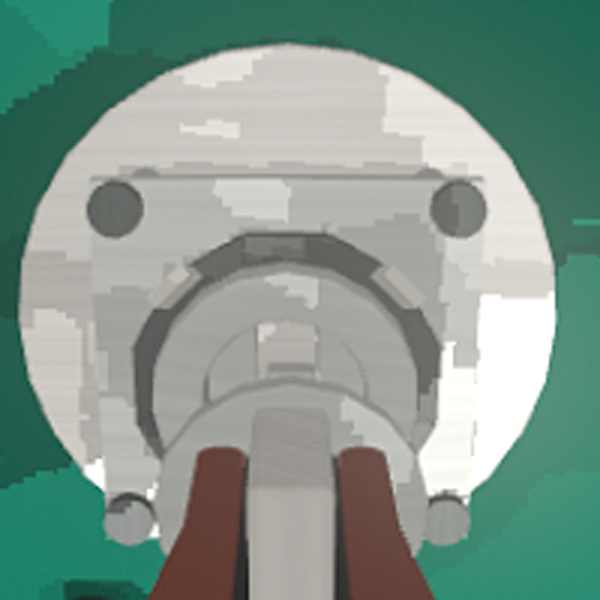

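Run:
```python
from h import *
s=env.get_state(); p=np.array(s["ee_pos"]); M=rot(s["ee_rot"]).as_matrix()
f=lambda q:(q[0]/3+220-.33,q[1]/3+130-.33)
T=lambda q,z:(M.T@(onz("wrist",f(q),z,s)-p))[:2].round(4)
A,B=T((115,209),.0455),T((459,209),.0455); print(A,B,"cell from screws",(A+B)/2-[.0370,0],B-A)
C,D=T((130,520),.0455),T((449,521),.0455); print(C,D,"all4",(A+B+C+D)/4)
print("slot edges",T((258,345),.045),T((320,345),.045))
print("slot front end",T((287,324),.045))
print("foot front", T((288,365),p[2]-.040),T((267,365),p[2]-.04),T((314,365),p[2]-.04))
print("flange front",T((288,386),p[2]-.0025),"sides",T((158,520),p[2]-.0025),T((427,520),p[2]-.0025), "bar front", T((288,487),p[2]+.029))
print("hole l/r",T((205,380),.0665),T((368,380),.0665),"ring l/r",T((152,390),.0665),T((419,390),.0665))
```

```text
[ 0.0361 -0.0382] [0.0361 0.036 ] cell from screws [-0.0009 -0.0011] [0.     0.0742]
[-0.0386 -0.0384] [-0.0388  0.0373] all4 [-0.0013   -0.000825]
slot edges [ 0.0051 -0.0076] [0.0051 0.0062]
slot front end [ 0.01   -0.0011]
foot front [ 0.012  -0.0008] [ 0.012  -0.0048] [0.012  0.0042]
flange front [ 0.0217 -0.0007] sides [-0.0021 -0.0223] [-0.0021  0.0223] bar front [ 0.0192 -0.0006]
hole l/r [ 0.0047 -0.0178] [0.0047 0.0155] ring l/r [ 0.0024 -0.0288] [0.0024 0.0261]
```

Measured in the tool frame, the slot and the foot agree to about 0.5-1 mm, so I lower the stud.

Run:
```python
from h import *
c=np.array([.5268,-.2022])
f0=np.array(env.get_state()["force"])
hit=env.move_straight([*c,.0735],vel=.04,until_force=3)
s=env.get_state(); print(hit,s["ee_pos"],np.array(s["force"])-f0,s["time"])
snap("wrist","w16");snap("scene","s16")
```

```text
True [ 0.52656538 -0.20213957  0.07322692] [ 0.64350804 -0.9720677   4.58550278] 28.9583
```

View pics/w16.png

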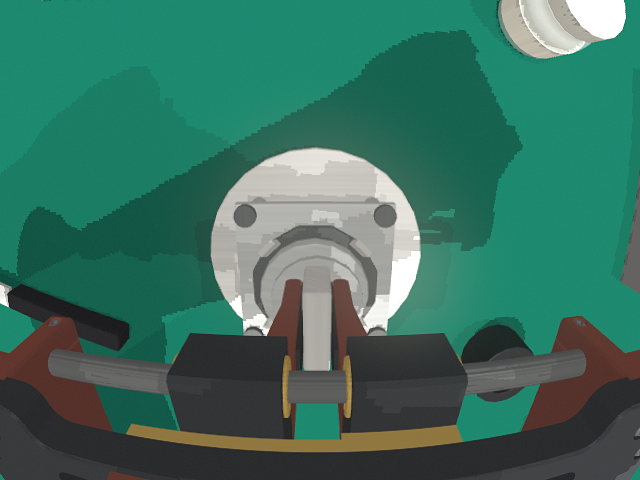

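The foot went through the slot: the TCP is at 0.0732 m, so the foot is about 11.8 mm below the plate top with the flange on the ring. Next I press and turn.

Run:
```python
from h import *
c=np.array([.5268,-.2022]); a0=4.8
f0=np.array(env.get_state()["force"])
hit=env.move_straight([*c,.0676],vel=.02,until_force=14)
s=env.get_state(); print(hit,s["ee_pos"],np.array(s["force"])-f0,s["time"])
def st(t):
    s=env.get_state(); print(t,np.round(s["ee_pos"],4),round(toolyaw(s)*57.2958,1),np.round(s["force"],1),np.round(s["moment"],2),round(s["time"],2))
if s["ee_pos"][2]<.0695:
    z=s["ee_pos"][2]-.0004 if hit else .0676
    for da,off in ((45,(-.0004,.0008)),(90,(-.0013,.0011))):
        q=np.array(env.get_state()["joint_positions"],float)
        qt=env.ik([*c,z],down(np.radians(a0))) if da==45 else qn
        qn=np.array(qt,float).copy(); qn[6]+=np.pi/4
        env.goto_joints(list(qn)); st(da)
        env.move_straight([c[0]+off[0],c[1]+off[1],z],down(np.radians(a0+da)),vel=.02)
        qn=np.array(env.ik([c[0]+off[0],c[1]+off[1],z],down(np.radians(a0+da)))); st(da)
```

```text
False [ 0.5266193  -0.20216684  0.06763415] [-3.44257888  0.3261508   5.55531202] 29.4583
45 [ 0.5266 -0.2019  0.0677] 49.8 [-2.7  1.1  7.5] [0.28 0.47 0.05] 30.23
45 [ 0.5266 -0.2018  0.0679] 49.8 [-0.2 -0.7  6. ] [-0.22  0.19  0.02] 30.48
90 [ 0.5262 -0.2014  0.0677] 94.8 [-0.8  1.4  7.8] [0.12 0.4  0.14] 31.26
90 [ 0.5261 -0.2013  0.0679] 94.8 [ 0.6 -0.1  6.1] [-0.07 -0.1   0.07] 31.51
```

Run:
```python
from h import *
def st(t):
    s=env.get_state(); print(t,np.round(s["ee_pos"],4),np.round(s["force"],1),round(s["time"],2))
c=env.get_state()["ee_pos"]
for z in (.070,.0712,.072,.0726):
    env.move_straight([.5260,-.2013,z],vel=.02); st(z)
im,s=snap("wrist","w17")
```

```text
0.07 [ 0.5262 -0.2013  0.0702] [-0.2  0.4  6.2] 31.78
0.0712 [ 0.5262 -0.2013  0.0713] [0.8 0.4 4.2] 32.03
0.072 [ 0.5262 -0.2013  0.072 ] [ 1.7 -0.1  3.3] 32.28
0.0726 [ 0.5261 -0.2013  0.0721] [ 4.6 -2.8 -8.4] 32.53
```

View pics/w17.png

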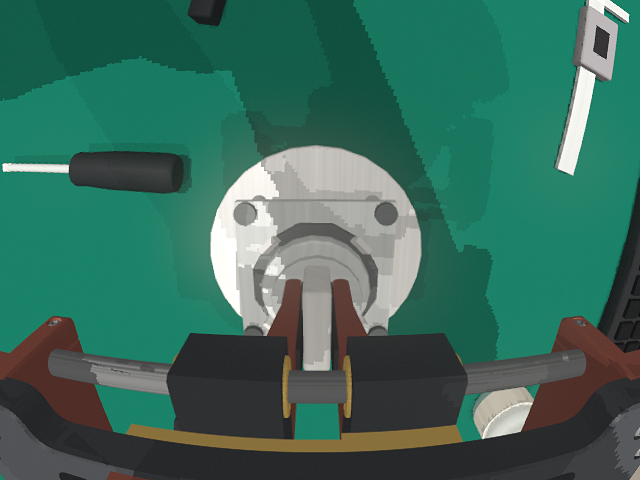

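Lifting now meets resistance (8 N down with the TCP held at 0.072 m), so the foot is locked. I release it and check.

Run:
```python
from h import *
env.move_straight([.5261,-.2013,.0719],vel=.02); print(np.round(env.get_state()["force"],1))
env.grip(1.0,30)
env.move_straight([.5261,-.2013,.15],vel=.2)
env.move_straight([.5261,-.2313,.18],vel=.2); env.wait(.4)
im,s=snap("wrist","w18"); print(s["ee_pos"],s["time"])
cv2.imwrite("pics/w18c.png",cv2.resize(im[70:260,220:420],None,fx=3.1,fy=3.1,interpolation=cv2.INTER_CUBIC))
env.goto([.40,.25,.30],down(np.radians(120))); env.wait(.2)
snap("scene","s18"); snap("top","top18"); print(env.get_state()["time"])
im=cv2.imread("pics/s18.png")
cv2.imwrite("pics/s18c.png",cv2.resize(im[240:350,240:370],None,fx=5,fy=5,interpolation=cv2.INTER_CUBIC))
```

```text
[ 3.5 -0.4 -0.6]
[ 0.5260604  -0.23073979  0.17956971] 35.3667
37.575
```

View pics/w18c.png

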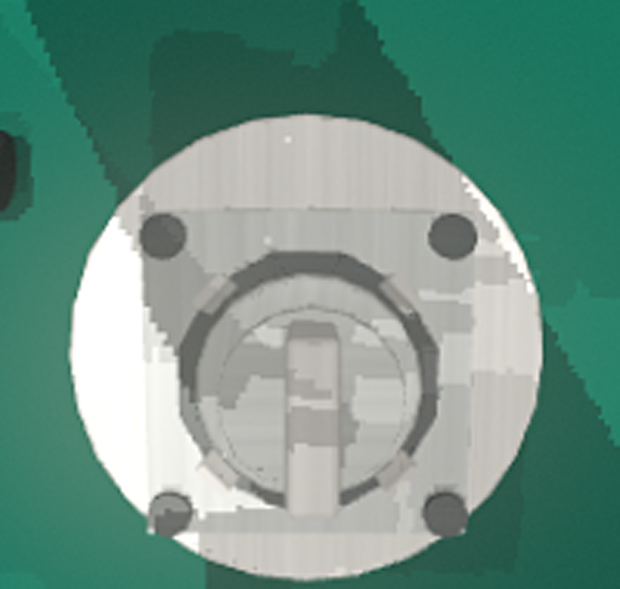

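View pics/s18c.png

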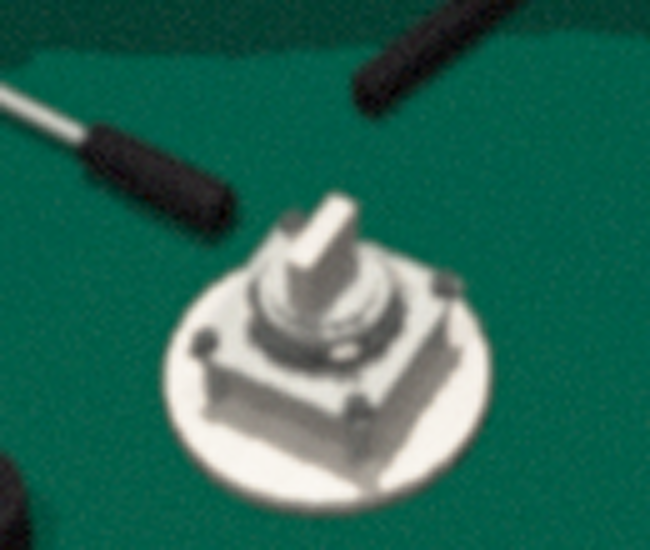

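View pics/s18.png

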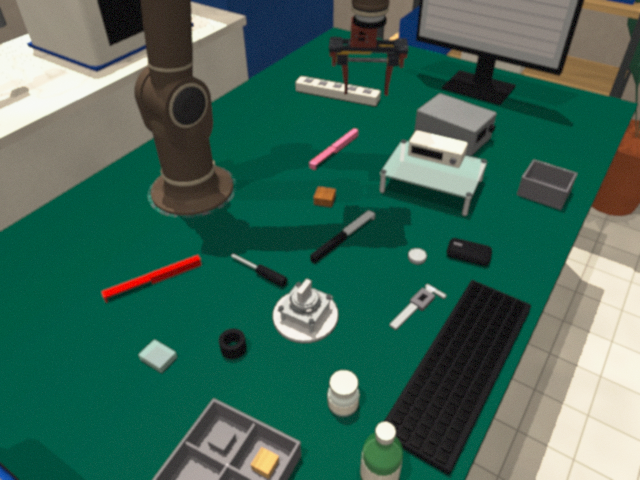

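View pics/top18.png

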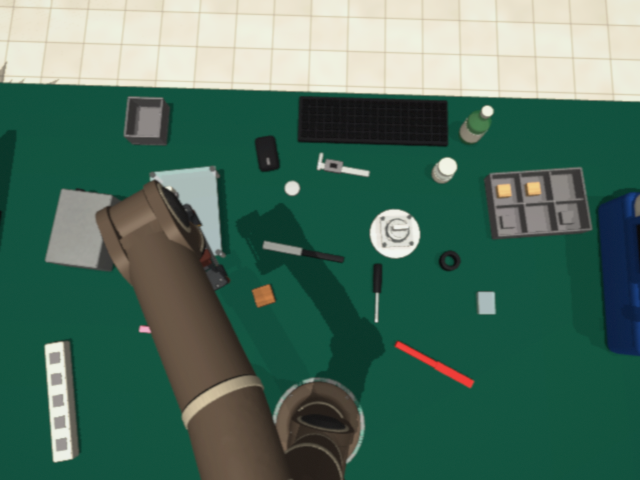

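The bar stands at a right angle to the slot (crop (313,420)) with the stud upright. The ring is inside the lugs, the probe lies flat, and the bystanders are at their old pixels.

Run:
```python
from h import *
print(env.close_job(), env.get_state()["time"])
```

```text
the job is handed in; nothing more can be done
the job is handed in; nothing more can be done
```

The job is done and handed in at about 37.6 s on the robot's clock.

- **What I did:**
  - I dragged the ring out from under the stand with the hooked probe.
  - I laid the probe flat on the bench, about 2 cm from where it started.
  - I set the ring in the platen seat between its four lugs.
  - I put the stud through the slot, pressed it to about 17 mm below the plate top, turned it a quarter turn and let go.
- **Last checks:**
  - An upward pull of about 8 N before release was held, with the foot at about −13 mm, which is the locked height.
  - After release the pictures show the stud upright, its bar square across the slot and the ring inside the lugs.
  - The probe is flat. The bystanders I could see are where they were. The arm hid most of the pink look-alike in the last top view, but the last scene view shows it in place.
- **What disagreed:** the camera estimates of the cell's centre differed by up to about 4 mm between views. I aligned the stud with the slot relatively in a single wrist view instead, and the foot entered first time.

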